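# Make up a breakfast crate and a savoury box at the deli counter

## Task

Make up the two gift orders from the stock tray. The pine crate is the breakfast gift: stand the black coffee tin in its large middle compartment, with the amber honey jar and the square blue tea tin in the two end compartments, either way round; the red checked box is the savoury gift: stand the green olive jar and the red tomato jar in it, one in each compartment. Everything must stand upright on the floor of its own compartment, set down gently rather than dropped, and the card terminal, bell and bread tongs are to be left where they are.

Things in the scene. Friction and masses are not known exactly. Their poses are not given: they have to be found in the camera images.
- honey_jar: Honey: round amber-glass jar with a flat gold lid and a white and yellow label, 54 mm diameter over its whole height, 85 mm tall, about 0.34 kg. Starts upright in a fixed dark wooden tray (290 x 186 mm, floor 8 mm and rim 18 mm above the counter), 85 mm or more from the other stock, centre to centre. Origin: centre of its underside, z up.
- olive_jar: Green olives: round green-glass jar with a flat green lid and a white and green label, 54 mm diameter over its whole height, 88 mm tall, about 0.33 kg. Starts upright in a fixed dark wooden tray (290 x 186 mm, floor 8 mm and rim 18 mm above the counter), 85 mm or more from the other stock, centre to centre. Origin: centre of its underside, z up.
- tomato_jar: Tomato sauce: round red jar with a flat white lid and a white and red label, 54 mm diameter over its whole height, 92 mm tall, about 0.35 kg. Starts upright in a fixed dark wooden tray (290 x 186 mm, floor 8 mm and rim 18 mm above the counter), 85 mm or more from the other stock, centre to centre. Origin: centre of its underside, z up.
- coffee_tin: Coffee: the large round black tin, with a black lid bearing a small copper dot and a white and copper band round it, 64 mm diameter over its whole height, 95 mm tall, about 0.30 kg. Starts upright in a fixed dark wooden tray (290 x 186 mm, floor 8 mm and rim 18 mm above the counter), 85 mm or more from the other stock, centre to centre. Origin: centre of its underside, z up.
- tea_tin: Tea: the square blue tin with a white square on its lid and a white label band, 52 x 52 mm over its whole height, 86 mm tall, about 0.17 kg; its x and y axes are square to its side faces. Starts upright in a fixed dark wooden tray (290 x 186 mm, floor 8 mm and rim 18 mm above the counter), 85 mm or more from the other stock, centre to centre. Origin: centre of its underside, z up.
- crate: Loose pine crate, 252 (x) x 98 (y) x 38 mm high, 0.55 kg; floor 6 mm, walls 8 mm thick. Two dividers across it (5 mm thick, tops 34 mm above the counter) make three compartments, 82 mm wide in y: the large middle one 82 mm long in x, centred at x = 0; the ends 72 mm long, centred at x = +82 and -82 mm. Origin: centre of its underside, z up.
- red_box: Loose red card box, red and white checks outside, 160 (x) x 90 (y) x 38 mm high, 0.45 kg; floor 6 mm, walls 4 mm thick. One white divider across it (4 mm thick, top 34 mm above the counter) makes two equal compartments, 74 mm (x) x 82 mm (y), centred at x = +39 and -39 mm. Origin: centre of its underside, z up.
- card_terminal: Card payment terminal, black with a keypad and a small screen, 165 (its x) x 76 x about 45 mm high, lying on the counter beyond the work. To be left alone. Origin: centre of its underside.
- bell: Counter bell, steel dome on a round black foot, 84 mm diameter, 58 mm high, beyond the work. To be left alone. Origin: centre of its underside.
- tongs: Steel bread tongs with black grips lying on the counter beyond the work, about 240 mm long (its x), 78 mm wide, 16 mm high. To be left alone. Origin: on the counter under their middle.

How it is judged:
By the outcome, as a careful person would: the job done as asked, in the order asked, and still so for the second after the job is handed in, with the robot touching nothing.
It also fails if it takes over 128 s, if anything falls off the work surface, if the arm or the gripper's body presses on something with over 40 N, if the wrist force passes 120 N, or if a joint passes its speed limit or range.

## Robot

A 6-joint arm with a two-finger parallel gripper is mounted at the origin on the work surface. World frame = base frame: x ahead of the robot, y to its left, z up, the work surface at z = 0. Lengths are in m, angles in rad, forces in N, time in s.
With the tool pointing down it reaches from about 0.4 to 0.825 m from the base axis. Payload 7 kg.
Tool frame: the origin (TCP) lies midway between the tips of the shut fingers; the grasp point (between the pads) lies 19 mm behind it; z points along the fingers, y is the line along which they close (so a half turn about z gives the same grasp; the last joint's range is limited). The gripper opens to 88 mm and grips with 3 to 60 N. Pads are 19 mm wide; open, the fingers measure 130 mm over their backs; the gripper's body (78 mm by 193 mm) begins 47 mm behind the grasp point.
Start: joints at [1.496, 0.359, 0.012, 0, -1.224, -0.288], TCP at [0.24, 0.631, 0.227] pointing down, gripper open.
Joint ranges: [-3.07, 3.07], [-1.43, 2.12], [-1.02, 1.25], [-3.03, 1.67], [-3.05, -0], [-3.03, 3.03]. Speed limits (rad/s): [2.39, 2.39, 3.01, 3.14, 3.14, 3.14].

## Interface

Orientations are given as a 3x3 rotation matrix whose columns are the frame's x, y, z axes.
In Python, from cell import manip gives the robot as it stands. The module is installed in compiled form; this text tells all that it offers.
- The arm moves only by the shell command python3 -m jog 'ROWS' [FORCE]. ROWS is JSON, a list of rows, each a list of 7 numbers: the closure, from 0 (fully open) to 1 (shut), then the shift along the world's x, y, z in mm, then the turn, a rotation vector about the world's x, y, z in rad. In form: [[hand, dx, dy, dz, ax, ay, az], ...]. A call has 1 to 5 rows; each row is the pose to reach, as a shift and turn from the pose commanded when the call began; what a row does not reach only later rows make up. A row lasts 1/12 s, in which the tool goes at most 41.7 mm and 7.16 degrees, less where a joint would pass 70% of its speed; a pose out of reach is approached as far as the arm can. A call with a gripper value outside its range is refused whole. The fingers move at their own pace and stop on an object; FORCE is the grip in N (left out, the last holds). Time passes only in rows, so rows that repeat a pose let the fingers close. It gives the time, the measured TCP pose, the force, the opening and the grip force at its end, in the units of the state.
- manip.observe(): the state, without advancing time (a new reading comes with each control period).
- manip.snapshot(name): name is "scene" or "top" or "wrist"; returns the picture (384x512x3 uint8, red, green, blue); there is no depth.
- manip.get_calibration(name): a dict with "vfov" (degrees; the focal length in pixels is half the picture's height over the tangent of half this angle, whatever the lens; pixels are square), "cx", "cy" (the principal point, pixels), "view" (4x4, takes a point from world to camera coordinates); the wrist camera has in their place "tool_from_camera" (4x4, takes a point from camera to tool coordinates, whose origin is the TCP and whose axes are the flange's). Camera axes: x right, y down, z forward; pixel columns grow to the right and rows downward; lengths in m; the calibration is good to about 2 mm. A picture is of the moment at which its call begins: read the wrist's pose just before it. get_calibration takes no time and is no camera call.
- manip.job_done(): hands the job in; it is judged then, once.
The state is a dict: "time_s": time; "qpos": joint angles; "qd": joint speeds; "joint_efforts": joint torques, N m; "ee_pos": TCP position; "tcp_rot": TCP orientation; "contact_force": force on the tool from outside, world axes, zero at the start; "wrist_torque": the same for the moment, N m; "finger_gap": opening from 0.0 (shut) to 1.0 (fully open); "grasp_force": force on a finger pad.
Only numpy, scipy, OpenCV 4.12 (cv2) and the standard library are available. Lean on these libraries where they do the work, as an engineer would, in place of code of your own. Each camera call takes 0.05 s, during which the arm holds its last target. There are 200 camera calls.

## Working session

There is one attempt and no reset: what is moved stays moved. The work goes in short steps, Python scripts to look and compute and a shell command to move; the robot and the scene stay as the last step left them, time stands still between calls to the robot, and variables do not carry over. Pictures are saved under pics/ and viewed, at most 14 in all, crops included, and the job is handed in when it is done.

```bash
mkdir -p pics; python3 - <<'E'
from cell import manip
import cv2,numpy as np
for n in("top","scene"):
    im=manip.snapshot(n); cv2.imwrite(f"pics/{n}0.png",cv2.resize(im[:,:,::-1],(800,600),interpolation=cv2.INTER_CUBIC)); cv2.imwrite(f"pics/raw_{n}0.png",im[:,:,::-1])
    print(manip.get_calibration(n))
print(manip.get_calibration("wrist"));print(manip.observe())
E
```

```text
{'vfov': 45.47078624447464, 'cx': 256.7178830435786, 'cy': 192.44097225301297, 'view': array([[-0.01778457, -0.99976532, -0.01236964,  0.02030877],
       [-0.98054957,  0.01985866, -0.19526439,  0.59348941],
       [ 0.19546421,  0.00865635, -0.98067263,  1.16794208],
       [ 0.        ,  0.        ,  0.        ,  1.        ]])}
{'vfov': 46.91320844458584, 'cx': 259.6220538910965, 'cy': 196.25356034781962, 'view': array([[ 0.86349822,  0.50419561,  0.01255442, -0.50435298],
       [ 0.42938453, -0.72186117, -0.54272034, -0.20311509],
       [-0.26457466,  0.47402872, -0.83981963,  1.38991489],
       [ 0.        ,  0.        ,  0.        ,  1.        ]])}
{'vfov': 59.09182366379349, 'cx': 255.69080488665287, 'cy': 195.1825272148126, 'tool_from_camera': array([[ 5.49070054e-04, -9.64084446e-01, -2.65595330e-01,
         7.19436434e-02],
       [ 9.99999840e-01,  5.64763835e-04,  1.72816928e-05,
        -7.14458850e-04],
       [ 1.33337626e-04, -2.65595297e-01,  9.64084602e-01,
        -1.57947318e-01],
       [ 0.00000000e+00,  0.00000000e+00,  0.00000000e+00,
         1.00000000e+00]])}
{'time_s': 0.1, 'qpos': array([ 1.49613038e+00,  3.59304514e-01,  1.11185634e-02, -3.24689812e-04,
       -1.22413216e+00, -2.88109766e-01]), 'qd': array([-0.00028022, -0.00107024,  0.00236518,  0.00173331,  0.00150762,
        0.00100888]), 'joint_efforts': array([-2.18770117e-03, -5.84161091e+01,  2.93751186e+01,  7.01554924e+00,
        1.02102119e-02, -5.45111766e-05]), 'ee_pos': array([0.23939364, 0.63061994, 0.22570655]), 'tcp_rot': array([[ 9.34876202e-01, -3.54973679e-01, -4.18042223e-04],
       [-3.54973897e-01, -9.34875017e-01, -1.49474710e-03],
       [ 1.39778648e-04,  1.54579757e-03, -9.99998795e-01]]), 'contact_force': array([-0.19090377, -0.06216084, -0.62122806]), 'wrist_torque': array([-0.00373089, -0.00269049,  0.00025862]), 'grasp_force': 0.0, 'finger_gap': 0.9969260979224227}
```

View pics/top0.png

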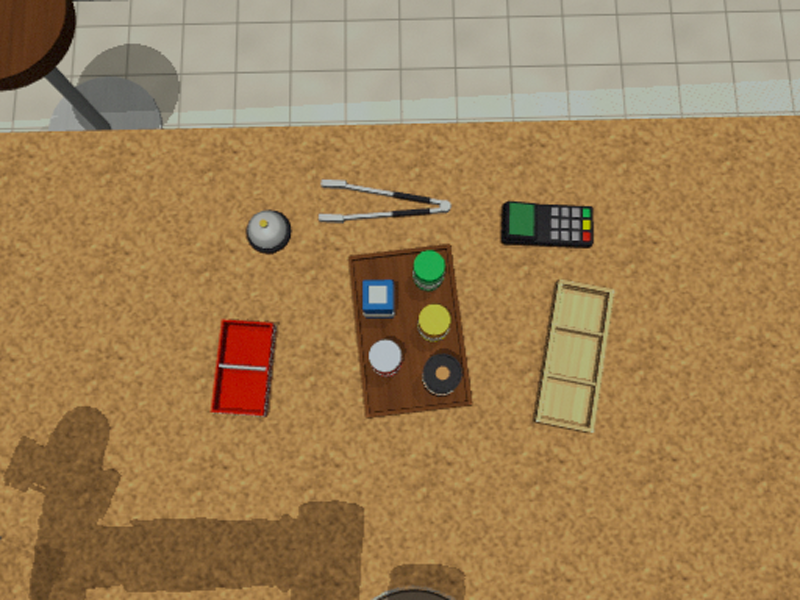

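View pics/scene0.png

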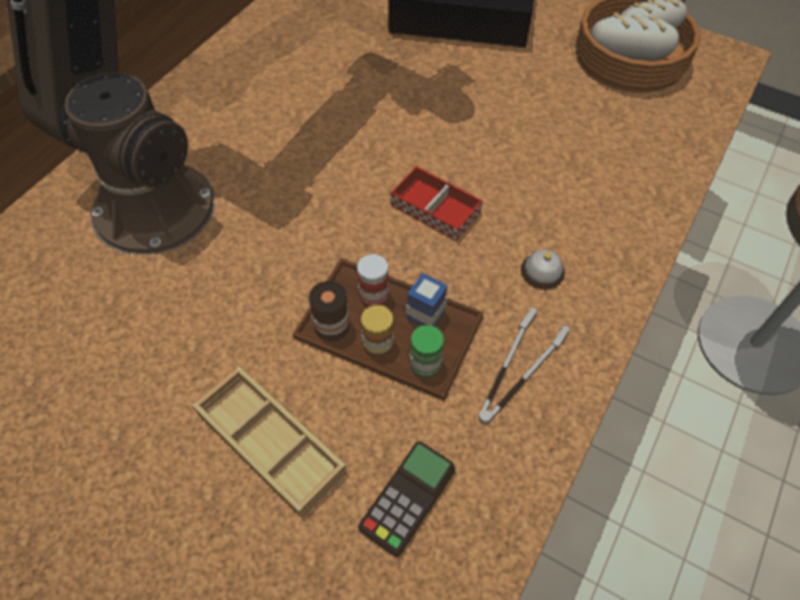

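The pictures show the tray with all five items, the red box at the left (245,367 in the enlarged top view) and the crate at the right (574,356). I'll enlarge the work area to read it precisely.

```bash
python3 - <<'E'
import cv2
im=cv2.imread("pics/raw_top0.png")
cv2.imwrite("pics/c1.png",cv2.resize(im[150:280,215:305],None,fx=6,fy=6,interpolation=cv2.INTER_CUBIC)[:600] if 0 else cv2.resize(im[150:270,215:305],None,fx=5,fy=5,interpolation=cv2.INTER_CUBIC))
a=cv2.resize(im[175:280,335:400],None,fx=5.5,fy=5.5,interpolation=cv2.INTER_CUBIC)
b=cv2.resize(im[175:280,125:190],None,fx=5.5,fy=5.5,interpolation=cv2.INTER_CUBIC)
cv2.imwrite("pics/c2.png",cv2.hconcat([a,b]))
print(a.shape)
E
```

```text
(578, 358, 3)
```

View pics/c1.png

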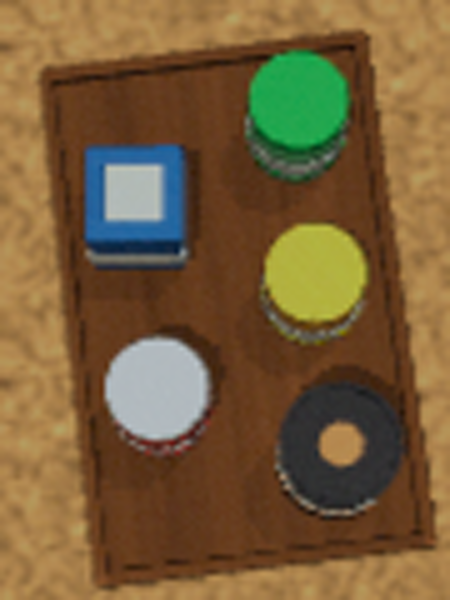

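View pics/c2.png

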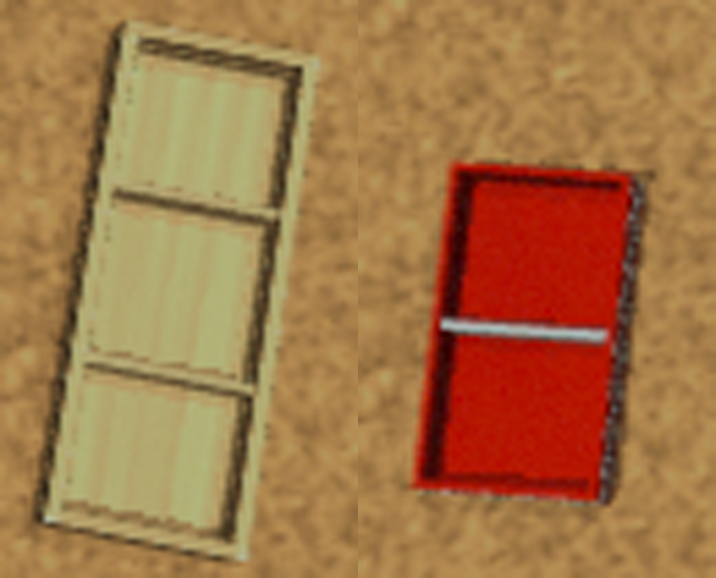

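```bash
cat > h.py <<'E'
from cell import manip
import numpy as np
C=manip.get_calibration("top")
def W(u,v,z):
    V=C["view"];f=192/np.tan(np.radians(C["vfov"]/2))
    d=V[:3,:3].T@np.array([(u-C["cx"])/f,(v-C["cy"])/f,1]);o=-V[:3,:3].T@V[:3,3]
    return (o+d*(z-o[2])/d[2])[:2]
def crop(x,y,s,x0,y0): return (x+.5)/s-.5+x0,(y+.5)/s-.5+y0
E
python3 - <<'E'
from h import *
np.set_printoptions(precision=4,suppress=True)
P={}
for n,x,y,h in[("olive",299,98,.088),("honey",316,273,.085),("tomato",158,389,.092),("coffee",341,446,.095),("tea",135,194,.086)]:
    p=W(*crop(x,y,5,215,150),h+.008);P[n]=p;print(n,p,np.hypot(*p))
k=list(P);print([(a,b,round(1e3*np.hypot(*(P[a]-P[b])))) for i,a in enumerate(k) for b in k[i+1:]])
t=[W(*crop(x,y,5,215,150),.094) for x,y in[(87,147),(182,147),(183,240),(87,242)]]
print("tea",t,[np.hypot(*(t[i]-t[i-1])) for i in range(4)],[np.degrees(np.arctan2(*(t[i]-t[i-1])[::-1])) for i in range(4)])
tr=[W(*crop(x,y,5,215,150),.018) for x,y in[(42,70),(366,33),(434,545),(102,585)]]
print("tray",tr,[np.hypot(*(tr[i]-tr[i-1])) for i in range(4)])
for n,o,q in[("crate",335,[(125,24),(317,60),(243,560),(44,518)]),("box",125-358/5.5,[(453,163),(631,176),(601,502),(416,487)])]:
    t=[W(*crop(x,y,5.5,o,175),.038) for x,y in q]
    print(n,np.array(t),"c",np.mean(t,0),"side",[np.hypot(*(t[i]-t[i-1])) for i in range(4)],"ang",[np.degrees(np.arctan2(*(t[i]-t[i-1])[::-1])) for i in range(4)])
# dividers
for n,o,q in[("crate div",335,[(115,190),(278,214),(85,364),(252,389)]),("box div",125-358/5.5,[(441,324),(608,337)])]:
    print(n,[W(*crop(x,y,5.5,o,175),.034) for x,y in q])
E
```

```text
olive [ 0.6474 -0.0387] 0.6485925282982788
honey [ 0.5548 -0.0452] 0.5566575075287363
tomato [0.4953 0.0371] 0.49667782299087293
coffee [ 0.4642 -0.0551] 0.46748946250679907
tea [0.5982 0.0479] 0.6001572267172063
[('olive', 'honey', 93), ('olive', 'tomato', 170), ('olive', 'coffee', 184), ('olive', 'tea', 100), ('honey', 'tomato', 102), ('honey', 'coffee', 91), ('honey', 'tea', 103), ('tomato', 'coffee', 97), ('tomato', 'tea', 104), ('coffee', 'tea', 169)]
tea [array([0.6239, 0.0727]), array([0.6228, 0.023 ]), array([0.5734, 0.0233]), array([0.5733, 0.0731])] [np.float64(0.0505486220569423), np.float64(0.04970310572680129), np.float64(0.04946864061747171), np.float64(0.04981816403093253)] [np.float64(-0.4151070477878965), np.float64(-91.18197018653235), np.float64(179.72131149352109), np.float64(90.06207523882574)]
tray [array([0.6863, 0.1025]), array([ 0.7039, -0.0798]), array([ 0.4182, -0.1074]), array([0.4002, 0.0712])] [np.float64(0.2877255389030577), np.float64(0.18310876683412114), np.float64(0.2870118754201562), np.float64(0.17957792536982126)]
crate [[ 0.6299 -0.2662]
 [ 0.60
[... 178 characters left out ...]
.float64(0.09587494936544076)] ang [np.float64(-12.45636293018676), np.float64(-102.17886872450212), np.float64(167.56990712643486), np.float64(77.08035500590084)]
box [[0.5715 0.3219]
 [0.5633 0.2336]
 [0.4046 0.2453]
 [0.4134 0.3348]] c [0.4882 0.2839] side [np.float64(0.15868404441257616), np.float64(0.08863862696250976), np.float64(0.15910047361323243), np.float64(0.08992035273338159)] ang [np.float64(-4.671745110971944), np.float64(-95.3490686112547), np.float64(175.7878058448502), np.float64(84.39847964036889)]
crate div [array([ 0.5472, -0.2571]), array([ 0.5337, -0.3361]), array([ 0.4621, -0.2375]), array([ 0.4485, -0.3174])]
box div [array([0.4924, 0.3263]), array([0.4844, 0.2443])]
```

The reading of the enlarged crops:
- **Lid centres:** olive (299,98), honey (316,273), tomato (158,389), coffee (341,446) and tea (135,194). All spacings are at least 91 mm, and the tea tin is square to the world axes.
- **Containers:** the crate measures 248 x 96 mm and the box 159 x 89 mm, so both match their given sizes within about 4 mm.

Now moving over to the coffee tin.

```bash
python3 -m jog '[[0,12,-37,-1,0,0,0.1],[0,24,-74,-2,0,0,0.2],[0,36,-111,-3,0,0,0.3],[0,48,-148,-4,0,0,0.363],[0,60,-185,-5,0,0,0.363]]' 30 
python3 -m jog '[[0,12,-37,-1,0,0,0],[0,24,-74,-2,0,0,0],[0,36,-111,-3,0,0,0],[0,48,-148,-4,0,0,0],[0,60,-185,-5,0,0,0]]'
```

```text
time_s: 0.52
ee_pos: [0.2997, 0.444, 0.221]
tcp_rot: [[1.0, 0.005, -0.0], [0.005, -1.0, -0.001], [-0.0, 0.001, -1.0]]
contact_force: [0.3, -0.9, 0.3]
finger_gap: 0.995
grasp_force: 0.0
time_s: 0.93
ee_pos: [0.3595, 0.259, 0.2164]
tcp_rot: [[1.0, 0.001, -0.0], [0.001, -1.0, 0.0], [-0.0, -0.0, -1.0]]
contact_force: [0.8, 0.5, -0.2]
finger_gap: 0.999
grasp_force: 0.0
```

```bash
python3 -m jog '[[0,12,-37,0,0,0,0],[0,24,-74,0,0,0,0],[0,36,-111,0,0,0,0],[0,48,-148,0,0,0,0],[0,60,-185,0,0,0,0]]' >/dev/null
python3 -m jog '[[0,12,-37,0,0,0,0],[0,24,-74,0,0,0,0],[0,36,-111,0,0,0,0],[0,44.5,-129,0,0,0,0],[0,44.5,-129,0,0,0,0]]'
python3 - <<'E'
from h import *
import cv2
s=manip.observe();im=manip.snapshot("wrist")
cw=manip.get_calibration("wrist");T=np.eye(4);T[:3,:3]=s["tcp_rot"];T[:3,3]=s["ee_pos"]
V=np.linalg.inv(T@cw["tool_from_camera"]);f=192/np.tan(np.radians(cw["vfov"]/2))
im=im[:,:,::-1].copy()
for x,y,z,r in[(.4642,-.0551,.103,.032),(.5548,-.0452,.093,.027),(.4953,.0371,.1,.027),(.5982,.0479,.094,.026),(.6474,-.0387,.096,.027)]:
    a=np.linspace(0,2*np.pi,60);P=np.c_[x+r*np.cos(a),y+r*np.sin(a),0*a+z]@V[:3,:3].T+V[:3,3]
    q=(P[:,:2]/P[:,2:])*f+[cw["cx"],cw["cy"]]
    cv2.polylines(im,[q.astype(np.int32)],True,(255,0,255),1)
cv2.imwrite("pics/w1.png",cv2.resize(im,(800,600)))
E
```

```text
time_s: 1.77
ee_pos: [0.4647, -0.056, 0.216]
tcp_rot: [[1.0, -0.004, -0.001], [-0.004, -1.0, -0.001], [-0.001, 0.001, -1.0]]
contact_force: [0.2, -0.5, -0.2]
finger_gap: 1.004
grasp_force: 0.0
```

View pics/w1.png

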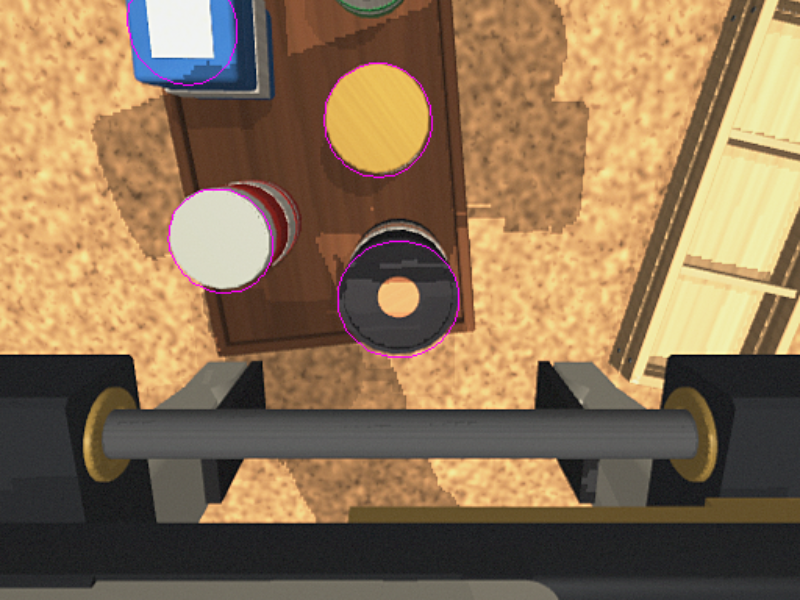

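The projected outlines fall on the lids within about 1–2 mm (coffee at 399,298; honey at 378,119; tomato at 222,240), so the two cameras agree. Now descending on the coffee tin.

```bash
python3 -m jog '[[0,0,0,-41,0,0,0],[0,0,0,-82,0,0,0],[0,0,0,-123,0,0,0],[0,0,0,-150,0,0,0],[0,0,0,-165,0,0,0]]' 30
python3 -m jog '[[0.5,0,0,0,0,0,0],[0.5,0,0,0,0,0,0],[0.5,0,0,0,0,0,0],[0.5,0,0,0,0,0,0],[0.5,0,0,0,0,0,0]]' 30
```

```text
time_s: 2.23
ee_pos: [0.4614, -0.0527, 0.0483]
tcp_rot: [[1.0, 0.0, -0.005], [0.0, -1.0, -0.001], [-0.005, 0.001, -1.0]]
contact_force: [-0.6, -0.6, -0.9]
finger_gap: 1.004
grasp_force: 0.0
time_s: 2.65
ee_pos: [0.4651, -0.0527, 0.053]
tcp_rot: [[1.0, 0.001, 0.003], [0.001, -1.0, 0.001], [0.003, -0.001, -1.0]]
contact_force: [0.0, -1.2, 4.6]
finger_gap: 0.725
grasp_force: 30.0
```

```bash
python3 -m jog '[[0.5,0,0,10,0,0,0],[0.5,0,0,40,0,0,0],[0.5,0,0,75,0,0,0],[0.5,0,0,110,0,0,0],[0.5,0,0,130,0,0,0]]'
python3 -m jog '[[0.5,5,-30,0,0,0,0],[0.5,10,-65,0,0,0,0],[0.5,15,-100,0,0,0,0],[0.5,20,-135,0,0,0,0],[0.5,25,-170,0,0,0,0]]' >/dev/null
python3 -m jog '[[0.5,5,-35,0,0,0,0],[0.5,9,-55,0,0,0,0],[0.5,9,-61,0,0,0,0],[0.5,9,-61,0,0,0,0],[0.5,9,-61,0,0,0,0]]'
```

```text
time_s: 3.07
ee_pos: [0.4651, -0.0528, 0.1859]
tcp_rot: [[1.0, 0.0, 0.005], [0.0, -1.0, 0.001], [0.005, -0.001, -1.0]]
contact_force: [1.6, 0.7, -3.5]
finger_gap: 0.728
grasp_force: 30.0
time_s: 3.9
ee_pos: [0.4974, -0.2837, 0.1814]
tcp_rot: [[1.0, -0.001, -0.0], [-0.001, -1.0, 0.001], [-0.0, -0.001, -1.0]]
contact_force: [0.4, 0.3, -3.5]
finger_gap: 0.725
grasp_force: 30.0
```

```bash
python3 -m jog '[[0.5,1,-3,-30,0,0,0],[0.5,1,-3,-65,0,0,0],[0.5,1,-3,-95,0,0,0],[0.5,1,-3,-115,0,0,0],[0.5,1,-3,-122,0,0,0]]'
python3 -m jog '[[0.5,0,0,-1,0,0,0],[0.5,0,0,-3,0,0,0],[0.5,0,0,-5,0,0,0],[0.5,0,0,-7,0,0,0],[0.5,0,0,-8,0,0,0]]'
```

```text
time_s: 4.32
ee_pos: [0.4969, -0.285, 0.0566]
tcp_rot: [[1.0, 0.001, -0.005], [0.001, -1.0, 0.002], [-0.005, -0.002, -1.0]]
contact_force: [-0.7, -0.8, -4.3]
finger_gap: 0.727
grasp_force: 30.0
time_s: 4.73
ee_pos: [0.4998, -0.287, 0.0526]
tcp_rot: [[1.0, 0.0, 0.002], [0.0, -1.0, -0.0], [0.002, 0.0, -1.0]]
contact_force: [-0.7, -0.4, -3.6]
finger_gap: 0.725
grasp_force: 30.0
```

```bash
python3 -m jog '[[0.5,0,0,-1,0,0,0],[0.5,0,0,-2,0,0,0],[0.5,0,0,-2,0,0,0],[0.5,0,0,-2,0,0,0]]'
python3 -m jog '[[0.5,0,0,-1,0,0,0],[0.5,0,0,-1,0,0,0],[0.5,0,0,-1,0,0,0]]'
```

```text
time_s: 5.07
ee_pos: [0.4995, -0.2871, 0.0511]
tcp_rot: [[1.0, 0.001, 0.001], [0.001, -1.0, -0.001], [0.001, 0.001, -1.0]]
contact_force: [-3.4, 2.1, 7.6]
finger_gap: 0.726
grasp_force: 30.0
time_s: 5.32
ee_pos: [0.4996, -0.2872, 0.051]
tcp_rot: [[1.0, 0.001, 0.002], [0.001, -1.0, -0.001], [0.002, 0.001, -1.0]]
contact_force: [-5.6, 3.3, 14.8]
finger_gap: 0.725
grasp_force: 30.0
```

```bash
python3 -m jog '[[0,0,0,1,0,0,0],[0,0,0,1,0,0,0],[0,0,0,1,0,0,0],[0,0,0,1,0,0,0]]'
python3 -m jog '[[0,0,0,15,0,0,0],[0,0,0,50,0,0,0],[0,0,0,90,0,0,0],[0,0,0,130,0,0,0],[0,5,35,140,0,0,0]]'
python3 -m jog '[[0,9,40,0,0,0,0],[0,18,80,0,0,0,0],[0,27,120,0,0,0,0],[0,36,160,0,0,0,0],[0,45,195,0,0,0,0]]' >/dev/null
python3 -m jog '[[0.1,5,12,0,0,0,0],[0.1,5,12,0,0,0,0],[0.1,5,12,0,0,0,0]]'
python3 - <<'E'
from h import *
import cv2
s=manip.observe();im=manip.snapshot("top")
cv2.imwrite("pics/t1.png",cv2.resize(im[140:290,110:410,::-1],(800,400),interpolation=cv2.INTER_CUBIC))
E
```

```text
time_s: 5.65
ee_pos: [0.4993, -0.2871, 0.0497]
tcp_rot: [[1.0, 0.0, 0.001], [0.0, -1.0, -0.0], [0.001, 0.0, -1.0]]
contact_force: [0.4, -0.2, -0.4]
finger_gap: 0.964
grasp_force: 0.0
time_s: 6.07
ee_pos: [0.5066, -0.2561, 0.196]
tcp_rot: [[1.0, -0.002, 0.008], [-0.002, -1.0, -0.004], [0.008, 0.004, -1.0]]
contact_force: [2.5, 0.7, 0.9]
finger_gap: 1.0
grasp_force: 0.0
time_s: 6.73
ee_pos: [0.5542, -0.0442, 0.1892]
tcp_rot: [[1.0, 0.002, -0.001], [0.002, -1.0, -0.0], [-0.001, 0.0, -1.0]]
contact_force: [0.3, -0.2, -0.1]
finger_gap: 0.907
grasp_force: 0.0
```

View pics/t1.png

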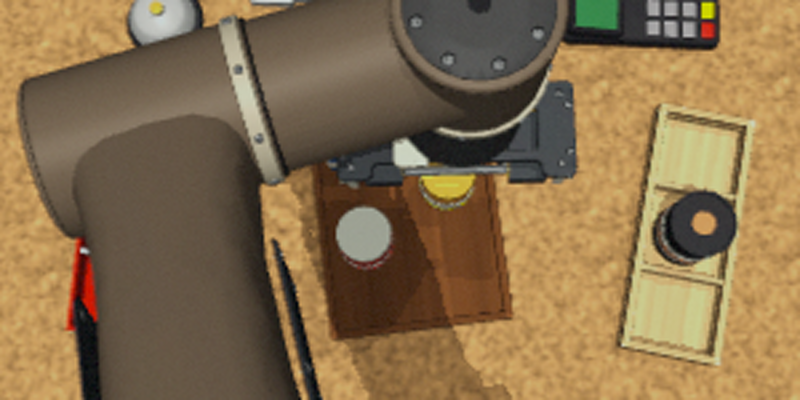

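The coffee tin stands in the middle compartment (700,225) and the crate has not moved. Now picking the honey jar.

```bash
python3 -m jog '[[0.1,0,-1,-35,0,0,0],[0.1,0,-1,-75,0,0,0],[0.1,0,-1,-110,0,0,0],[0.1,0,-1,-132,0,0,0],[0.1,0,-1,-137,0,0,0]]' 
python3 -m jog '[[0.6,0,0,0,0,0,0],[0.6,0,0,0,0,0,0],[0.6,0,0,0,0,0,0],[0.6,0,0,0,0,0,0],[0.6,0,0,0,0,0,0]]' 30
python3 -m jog '[[0.6,0,0,10,0,0,0],[0.6,0,0,40,0,0,0],[0.6,0,0,75,0,0,0],[0.6,0,0,110,0,0,0],[0.6,0,0,130,0,0,0]]'
```

```text
time_s: 7.2
ee_pos: [0.5508, -0.0479, 0.0485]
tcp_rot: [[1.0, -0.002, -0.007], [-0.002, -1.0, -0.001], [-0.007, 0.001, -1.0]]
contact_force: [-0.1, -0.9, -0.2]
finger_gap: 0.9
grasp_force: 0.0
time_s: 7.62
ee_pos: [0.5552, -0.0457, 0.0543]
tcp_rot: [[1.0, 0.0, 0.003], [0.0, -1.0, 0.001], [0.003, -0.001, -1.0]]
contact_force: [-0.6, 0.6, 3.6]
finger_gap: 0.614
grasp_force: 30.0
time_s: 8.03
ee_pos: [0.555, -0.0459, 0.1874]
tcp_rot: [[1.0, 0.001, 0.004], [0.001, -1.0, 0.0], [0.004, -0.0, -1.0]]
contact_force: [0.7, 0.7, -2.4]
finger_gap: 0.613
grasp_force: 30.0
```

```bash
python3 -m jog '[[0.6,-15,-25,0,0,0,0],[0.6,-35,-57,0,0,0,0],[0.6,-55,-89,0,0,0,0],[0.6,-75,-122,0,0,0,0],[0.6,-95,-155,0,0,0,0]]' >/dev/null
python3 -m jog '[[0.6,-19,-31,0,0,0,0],[0.6,-35,-56,0,0,0,0],[0.6,-42,-68,0,0,0,0],[0.6,-42,-68,0,0,0,0],[0.6,-42,-68,0,0,0,0]]'
```

```text
time_s: 8.87
ee_pos: [0.4163, -0.2694, 0.1831]
tcp_rot: [[1.0, -0.002, 0.0], [-0.002, -1.0, 0.0], [0.0, -0.0, -1.0]]
contact_force: [0.5, -0.2, -3.2]
finger_gap: 0.611
grasp_force: 30.0
```

```bash
python3 -m jog '[[0.6,2,0,-30,0,0,0],[0.6,2,0,-65,0,0,0],[0.6,2,0,-95,0,0,0],[0.6,2,0,-115,0,0,0],[0.6,2,0,-122,0,0,0]]'
python3 -m jog '[[0.6,0,0,-1,0,0,0],[0.6,0,0,-3,0,0,0],[0.6,0,0,-4,0,0,0],[0.6,0,0,-5,0,0,0],[0.6,0,0,-6,0,0,0]]'
python3 -m jog '[[0.6,0,0,-1,0,0,0],[0.6,0,0,-2,0,0,0],[0.6,0,0,-2,0,0,0],[0.6,0,0,-2,0,0,0]]'
```

```text
time_s: 9.28
ee_pos: [0.4175, -0.2676, 0.0579]
tcp_rot: [[1.0, 0.001, -0.005], [0.001, -1.0, 0.001], [-0.005, -0.001, -1.0]]
contact_force: [-0.4, 0.4, -2.9]
finger_gap: 0.614
grasp_force: 30.0
time_s: 9.7
ee_pos: [0.4199, -0.2691, 0.0556]
tcp_rot: [[1.0, 0.0, 0.002], [0.0, -1.0, -0.0], [0.002, 0.0, -1.0]]
contact_force: [-0.4, -0.3, -3.3]
finger_gap: 0.611
grasp_force: 30.0
time_s: 10.03
ee_pos: [0.419, -0.269, 0.0526]
tcp_rot: [[1.0, 0.0, 0.0], [0.0, -1.0, -0.0], [0.0, 0.0, -1.0]]
contact_force: [0.1, 0.1, -3.5]
finger_gap: 0.612
grasp_force: 30.0
```

```bash
python3 -m jog '[[0.6,0,0,-1,0,0,0],[0.6,0,0,-1,0,0,0],[0.6,0,0,-1,0,0,0]]'

```

```text
time_s: 10.28
ee_pos: [0.4192, -0.269, 0.0523]
tcp_rot: [[1.0, 0.0, 0.0], [0.0, -1.0, -0.0], [0.0, 0.0, -1.0]]
contact_force: [-2.9, 1.2, 5.8]
finger_gap: 0.609
grasp_force: 30.0
```

```bash
python3 -m jog '[[0.1,0,0,0,0,0,0],[0.1,0,0,0,0,0,0],[0.1,0,0,0,0,0,0],[0.1,0,0,0,0,0,0]]'
python3 -m jog '[[0.1,0,0,15,0,0,0],[0.1,0,0,50,0,0,0],[0.1,0,0,90,0,0,0],[0.1,0,0,130,0,0,0],[0.1,10,20,140,0,0,0]]' >/dev/null
python3 -m jog '[[0.1,18,34,0,0,0,0],[0.1,37,67,0,0,0,0],[0.1,55,100,0,0,0,0],[0.1,73,133,0,0,0,0],[0.1,91,166,0,0,0,0]]' 
python3 -m jog '[[0.1,18,34,0,0,0,0],[0.1,37,67,0,0,0,0],[0.1,55,100,0,0,0,0],[0.1,73,125,0,0,0,0],[0.1,79,131,0,0,0,0]]'  >/dev/null
python3 -m jog '[[0.1,0,0,0,0,0,0],[0.1,0,0,0,0,0,0]]'
```

```text
time_s: 10.62
ee_pos: [0.4193, -0.2691, 0.0516]
tcp_rot: [[1.0, 0.0, 0.0], [0.0, -1.0, -0.0], [0.0, 0.0, -1.0]]
contact_force: [0.7, 0.3, -0.6]
finger_gap: 0.85
grasp_force: 0.0
time_s: 11.45
ee_pos: [0.5207, -0.0813, 0.1918]
tcp_rot: [[1.0, 0.0, 0.001], [0.0, -1.0, 0.0], [0.001, -0.0, -1.0]]
contact_force: [0.5, -0.7, -0.1]
finger_gap: 0.897
grasp_force: 0.0
time_s: 12.03
ee_pos: [0.5987, 0.0481, 0.1909]
tcp_rot: [[1.0, 0.001, -0.001], [0.001, -1.0, -0.0], [-0.001, 0.0, -1.0]]
contact_force: [-0.4, -0.7, -0.6]
finger_gap: 0.901
grasp_force: 0.0
```

```bash
python3 -m jog '[[0.1,0,0,-35,0,0,0],[0.1,0,0,-75,0,0,0],[0.1,0,0,-110,0,0,0],[0.1,0,0,-132,0,0,0],[0.1,0,0,-138,0,0,0]]' 
python3 -m jog '[[0.6,0,0,0,0,0,0],[0.6,0,0,0,0,0,0],[0.6,0,0,0,0,0,0],[0.6,0,0,0,0,0,0],[0.6,0,0,0,0,0,0]]' 30
python3 -m jog '[[0.6,0,0,10,0,0,0],[0.6,0,0,40,0,0,0],[0.6,0,0,75,0,0,0],[0.6,0,0,110,0,0,0],[0.6,0,0,130,0,0,0]]'
```

```text
time_s: 12.45
ee_pos: [0.5957, 0.0457, 0.0497]
tcp_rot: [[1.0, -0.002, -0.006], [-0.002, -1.0, -0.002], [-0.006, 0.002, -1.0]]
contact_force: [-0.6, -0.8, -0.7]
finger_gap: 0.898
grasp_force: 0.0
time_s: 12.87
ee_pos: [0.6, 0.0483, 0.0553]
tcp_rot: [[1.0, 0.0, 0.003], [0.0, -1.0, 0.001], [0.003, -0.001, -1.0]]
contact_force: [-1.1, 0.8, 6.2]
finger_gap: 0.593
grasp_force: 29.9
time_s: 13.28
ee_pos: [0.6004, 0.0482, 0.1889]
tcp_rot: [[1.0, 0.001, 0.005], [0.001, -1.0, 0.001], [0.005, -0.001, -1.0]]
contact_force: [1.1, 0.5, -0.7]
finger_gap: 0.59
grasp_force: 29.9
```

```bash
python3 -m jog '[[0.6,-1,-25,0,0,0,-0.06],[0.6,-3,-63,0,0,0,-0.12],[0.6,-5,-101,0,0,0,-0.18],[0.6,-8,-139,0,0,0,-0.215],[0.6,-10,-177,0,0,0,-0.215]]' >/dev/null
python3 -m jog '[[0.6,-2,-38,0,0,0,0],[0.6,-4,-76,0,0,0,0],[0.6,-6,-114,0,0,0,0],[0.6,-8,-145,0,0,0,0],[0.6,-10,-165,0,0,0,0]]' 
python3 -m jog '[[0.6,0,-10,0,0,0,0],[0.6,0,-10,0,0,0,0],[0.6,0,-10,0,0,0,0]]'
```

```text
time_s: 14.12
ee_pos: [0.5783, -0.2969, 0.1845]
tcp_rot: [[0.977, -0.215, 0.0], [-0.215, -0.977, -0.0], [0.0, 0.0, -1.0]]
contact_force: [1.3, -0.1, -1.3]
finger_gap: 0.591
grasp_force: 29.9
time_s: 14.37
ee_pos: [0.5788, -0.304, 0.184]
tcp_rot: [[0.977, -0.214, 0.0], [-0.214, -0.977, 0.0], [0.0, -0.0, -1.0]]
contact_force: [-0.5, 0.6, -3.0]
finger_gap: 0.591
grasp_force: 29.9
```

```bash
python3 -m jog '[[0.6,0,0,-30,0,0,0],[0.6,0,0,-65,0,0,0],[0.6,0,0,-95,0,0,0],[0.6,0,0,-115,0,0,0],[0.6,0,0,-122,0,0,0]]'
python3 -m jog '[[0.6,0,0,-1,0,0,0],[0.6,0,0,-3,0,0,0],[0.6,0,0,-4,0,0,0],[0.6,0,0,-5,0,0,0],[0.6,0,0,-6,0,0,0]]'
python3 -m jog '[[0.6,0,0,-1,0,0,0],[0.6,0,0,-2,0,0,0],[0.6,0,0,-2,0,0,0],[0.6,0,0,-2,0,0,0]]'
```

```text
time_s: 14.78
ee_pos: [0.5772, -0.3018, 0.0583]
tcp_rot: [[0.977, -0.212, -0.005], [-0.212, -0.977, 0.002], [-0.005, -0.001, -1.0]]
contact_force: [-0.4, 0.2, -1.3]
finger_gap: 0.591
grasp_force: 29.9
time_s: 15.2
ee_pos: [0.5799, -0.3041, 0.057]
tcp_rot: [[0.977, -0.213, 0.002], [-0.213, -0.977, -0.001], [0.002, 0.0, -1.0]]
contact_force: [-0.7, 0.8, -1.3]
finger_gap: 0.592
grasp_force: 29.9
time_s: 15.53
ee_pos: [0.579, -0.304, 0.0536]
tcp_rot: [[0.977, -0.213, 0.0], [-0.213, -0.977, -0.0], [0.0, 0.0, -1.0]]
contact_force: [0.8, -0.9, -1.8]
finger_gap: 0.594
grasp_force: 29.9
```

```bash
python3 -m jog '[[0.6,0,0,-1,0,0,0],[0.6,0,0,-1,0,0,0],[0.6,0,0,-1,0,0,0]]'

```

```text
time_s: 15.78
ee_pos: [0.5792, -0.3041, 0.0533]
tcp_rot: [[0.977, -0.213, 0.0], [-0.213, -0.977, -0.0], [0.0, 0.0, -1.0]]
contact_force: [-2.4, 1.4, 5.9]
finger_gap: 0.595
grasp_force: 29.9
```

```bash
python3 -m jog '[[0.1,0,0,0,0,0,0],[0.1,0,0,0,0,0,0],[0.1,0,0,0,0,0,0],[0.1,0,0,0,0,0,0]]'
python3 -m jog '[[0.1,0,0,15,0,0,0],[0.1,0,0,50,0,0,0],[0.1,0,0,90,0,0,0],[0.1,0,0,130,0,0,0],[0.1,5,20,140,0,0,0]]' >/dev/null
python3 -m jog '[[0.1,9,35,0,0,0,0.1],[0.1,18,71,0,0,0,0.215],[0.1,27,107,0,0,0,0.215],[0.1,36,143,0,0,0,0.215],[0.1,45,179,0,0,0,0.215]]' 
python3 -m jog '[[0.1,9,35,0,0,0,0],[0.1,18,60,0,0,0,0],[0.1,18,66,0,0,0,0],[0.1,18,66,0,0,0,0],[0.1,18,66,0,0,0,0]]'
python3 - <<'E'
from h import *
import cv2
s=manip.observe();im=manip.snapshot("scene")
cv2.imwrite("pics/s1.png",cv2.resize(im[:,:,::-1],(800,600),interpolation=cv2.INTER_CUBIC))
E
```

```text
time_s: 16.12
ee_pos: [0.5791, -0.304, 0.0524]
tcp_rot: [[0.977, -0.213, -0.0], [-0.213, -0.977, 0.0], [-0.0, 0.0, -1.0]]
contact_force: [0.5, -0.1, -0.1]
finger_gap: 0.832
grasp_force: 0.0
time_s: 16.95
ee_pos: [0.6292, -0.1033, 0.1927]
tcp_rot: [[1.0, -0.0, 0.0], [-0.0, -1.0, 0.0], [0.0, -0.0, -1.0]]
contact_force: [0.8, -0.6, 0.0]
finger_gap: 0.899
grasp_force: 0.0
time_s: 17.37
ee_pos: [0.6468, -0.039, 0.1923]
tcp_rot: [[1.0, 0.001, -0.001], [0.001, -1.0, -0.0], [-0.001, 0.0, -1.0]]
contact_force: [-0.7, -0.3, -0.0]
finger_gap: 0.901
grasp_force: 0.0
```

View pics/s1.png

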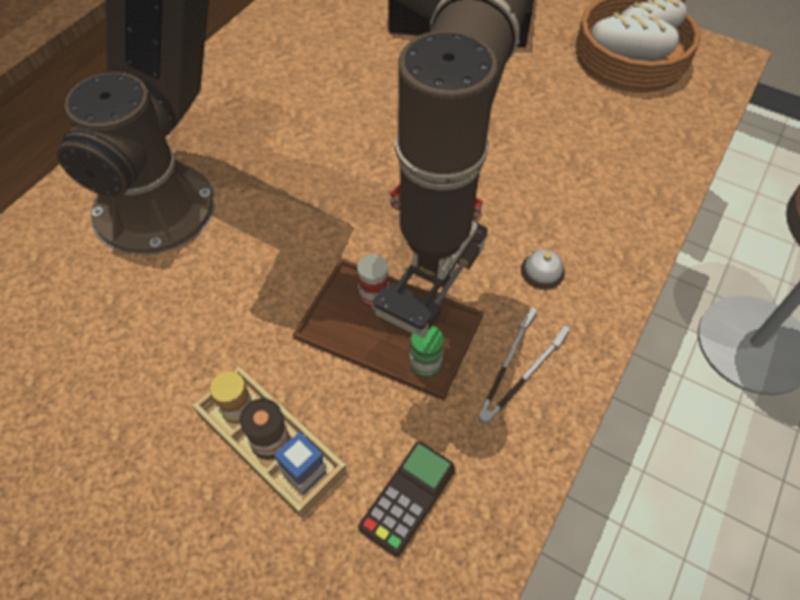

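The crate now holds honey (228,395), coffee (263,425) and tea (299,462), all standing, each in its own compartment. Now picking the olives.

```bash
python3 -m jog '[[0.1,0,0,-35,0,0,0],[0.1,0,0,-75,0,0,0],[0.1,0,0,-110,0,0,0],[0.1,0,0,-132,0,0,0],[0.1,0,0,-138,0,0,0]]' 
python3 -m jog '[[0.6,0,0,0,0,0,0],[0.6,0,0,0,0,0,0],[0.6,0,0,0,0,0,0],[0.6,0,0,0,0,0,0],[0.6,0,0,0,0,0,0]]' 30
python3 -m jog '[[0.6,0,0,10,0,0,0],[0.6,0,0,40,0,0,0],[0.6,0,0,75,0,0,0],[0.6,0,0,110,0,0,0],[0.6,0,0,130,0,0,0]]'
```

```text
time_s: 17.83
ee_pos: [0.6438, -0.041, 0.0501]
tcp_rot: [[1.0, -0.002, -0.007], [-0.002, -1.0, -0.001], [-0.007, 0.001, -1.0]]
contact_force: [-0.1, -0.7, 0.9]
finger_gap: 0.903
grasp_force: 0.0
time_s: 18.25
ee_pos: [0.6482, -0.0387, 0.0565]
tcp_rot: [[1.0, 0.0, 0.003], [0.0, -1.0, 0.001], [0.003, -0.001, -1.0]]
contact_force: [-0.7, 0.5, 3.2]
finger_gap: 0.608
grasp_force: 30.0
time_s: 18.67
ee_pos: [0.6481, -0.0389, 0.1896]
tcp_rot: [[1.0, 0.001, 0.004], [0.001, -1.0, 0.0], [0.004, -0.0, -1.0]]
contact_force: [0.7, 0.5, -3.4]
finger_gap: 0.61
grasp_force: 30.0
```

```bash
python3 -m jog '[[0.6,-9,25,0,0,0,0],[0.6,-22,60,0,0,0,0],[0.6,-36,95,0,0,0,0],[0.6,-49,130,0,0,0,0],[0.6,-62,165,0,0,0,0]]' >/dev/null
python3 -m jog '[[0.6,-14,36,0,0,0,0],[0.6,-28,72,0,0,0,0],[0.6,-42,108,0,0,0,0],[0.6,-54,138,0,0,0,0],[0.6,-58,154,0,0,0,0]]'
python3 -m jog '[[0.6,0,0,0,0,0,0],[0.6,0,0,0,0,0,0],[0.6,0,0,0,0,0,0]]'
```

```text
time_s: 19.5
ee_pos: [0.5251, 0.283, 0.1853]
tcp_rot: [[1.0, 0.003, -0.0], [0.003, -1.0, 0.001], [-0.0, -0.001, -1.0]]
contact_force: [-0.6, -0.6, -3.7]
finger_gap: 0.613
grasp_force: 30.0
time_s: 19.75
ee_pos: [0.5268, 0.2796, 0.1847]
tcp_rot: [[1.0, 0.0, -0.0], [0.0, -1.0, -0.0], [-0.0, 0.0, -1.0]]
contact_force: [0.2, -0.3, -4.0]
finger_gap: 0.604
grasp_force: 30.0
```

```bash
python3 -m jog '[[0.6,0,1,-30,0,0,0],[0.6,0,1,-65,0,0,0],[0.6,0,1,-95,0,0,0],[0.6,0,1,-115,0,0,0],[0.6,0,1,-121,0,0,0]]'
python3 -m jog '[[0.6,0,0,-1,0,0,0],[0.6,0,0,-3,0,0,0],[0.6,0,0,-4,0,0,0],[0.6,0,0,-5,0,0,0],[0.6,0,0,-6,0,0,0]]'
python3 -m jog '[[0.6,0,0,-1,0,0,0],[0.6,0,0,-2,0,0,0],[0.6,0,0,-2,0,0,0],[0.6,0,0,-2,0,0,0]]'
```

```text
time_s: 20.17
ee_pos: [0.5255, 0.278, 0.06]
tcp_rot: [[1.0, -0.002, -0.005], [-0.002, -1.0, -0.004], [-0.005, 0.004, -1.0]]
contact_force: [-0.6, -0.9, -4.3]
finger_gap: 0.608
grasp_force: 30.0
time_s: 20.58
ee_pos: [0.5277, 0.2815, 0.0589]
tcp_rot: [[1.0, 0.0, 0.002], [0.0, -1.0, 0.002], [0.002, -0.002, -1.0]]
contact_force: [-0.1, -1.2, -3.3]
finger_gap: 0.612
grasp_force: 30.0
time_s: 20.92
ee_pos: [0.527, 0.2811, 0.0557]
tcp_rot: [[1.0, 0.0, 0.0], [0.0, -1.0, 0.0], [0.0, -0.0, -1.0]]
contact_force: [-0.5, -0.3, -3.9]
finger_gap: 0.609
grasp_force: 30.0
```

```bash
python3 -m jog '[[0.6,0,0,-1,0,0,0],[0.6,0,0,-1,0,0,0],[0.6,0,0,-1,0,0,0]]'
python3 -m jog '[[0.6,0,0,-0.5,0,0,0],[0.6,0,0,-1,0,0,0],[0.6,0,0,-1,0,0,0]]'

```

```text
time_s: 21.17
ee_pos: [0.5271, 0.2811, 0.0546]
tcp_rot: [[1.0, 0.0, 0.0], [0.0, -1.0, 0.0], [0.0, -0.0, -1.0]]
contact_force: [0.8, 0.6, -3.0]
finger_gap: 0.615
grasp_force: 30.0
time_s: 21.42
ee_pos: [0.5272, 0.2812, 0.0545]
tcp_rot: [[1.0, 0.001, 0.001], [0.001, -1.0, 0.0], [0.001, -0.0, -1.0]]
contact_force: [-2.9, 0.2, 6.8]
finger_gap: 0.613
grasp_force: 30.0
```

```bash
python3 -m jog '[[0.1,0,0,0,0,0,0],[0.1,0,0,0,0,0,0],[0.1,0,0,0,0,0,0],[0.1,0,0,0,0,0,0]]'
python3 -m jog '[[0.1,0,0,15,0,0,0],[0.1,0,0,50,0,0,0],[0.1,0,0,90,0,0,0],[0.1,0,0,130,0,0,0],[0.1,-2,-20,137,0,0,0]]' >/dev/null
python3 -m jog '[[0.1,-5,-37,0,0,0,0],[0.1,-10,-74,0,0,0,0],[0.1,-15,-111,0,0,0,0],[0.1,-20,-148,0,0,0,0],[0.1,-25,-185,0,0,0,0]]' 
python3 -m jog '[[0.1,-4,-30,0,0,0,0],[0.1,-4,-39,0,0,0,0],[0.1,-4,-39,0,0,0,0],[0.1,-4,-39,0,0,0,0]]'
```

```text
time_s: 21.75
ee_pos: [0.5272, 0.2811, 0.0536]
tcp_rot: [[1.0, 0.0, 0.0], [0.0, -1.0, 0.0], [0.0, -0.0, -1.0]]
contact_force: [-0.5, -0.2, -0.2]
finger_gap: 0.852
grasp_force: 0.0
time_s: 22.58
ee_pos: [0.4994, 0.0744, 0.1906]
tcp_rot: [[1.0, 0.001, 0.0], [0.001, -1.0, 0.0], [0.0, -0.0, -1.0]]
contact_force: [1.7, 0.0, -0.1]
finger_gap: 0.902
grasp_force: 0.0
time_s: 22.92
ee_pos: [0.4962, 0.0367, 0.1907]
tcp_rot: [[1.0, -0.001, 0.001], [-0.001, -1.0, 0.0], [0.001, -0.0, -1.0]]
contact_force: [-0.1, -0.1, -0.6]
finger_gap: 0.898
grasp_force: 0.0
```

```bash
python3 -m jog '[[0.1,-1,0,-35,0,0,0],[0.1,-1,0,-75,0,0,0],[0.1,-1,0,-110,0,0,0],[0.1,-1,0,-130,0,0,0],[0.1,-1,0,-136,0,0,0]]' 
python3 -m jog '[[0.6,0,0,0,0,0,0],[0.6,0,0,0,0,0,0],[0.6,0,0,0,0,0,0],[0.6,0,0,0,0,0,0],[0.6,0,0,0,0,0,0]]' 30
python3 -m jog '[[0.6,0,0,10,0,0,0],[0.6,0,0,40,0,0,0],[0.6,0,0,75,0,0,0],[0.6,0,0,110,0,0,0],[0.6,0,0,130,0,0,0]]'
python3 - <<'E'
from h import *
import cv2
im=manip.snapshot("top")
cv2.imwrite("pics/t2.png",cv2.resize(im[140:290,110:410,::-1],(800,400),interpolation=cv2.INTER_CUBIC))
E
```

```text
time_s: 23.33
ee_pos: [0.493, 0.0372, 0.051]
tcp_rot: [[1.0, 0.001, -0.006], [0.001, -1.0, -0.002], [-0.006, 0.002, -1.0]]
contact_force: [0.1, 0.4, -0.5]
finger_gap: 0.9
grasp_force: 0.0
time_s: 23.75
ee_pos: [0.4961, 0.0377, 0.056]
tcp_rot: [[1.0, 0.0, 0.003], [0.0, -1.0, 0.001], [0.003, -0.001, -1.0]]
contact_force: [-0.6, 1.6, 3.7]
finger_gap: 0.609
grasp_force: 30.0
time_s: 24.17
ee_pos: [0.4959, 0.0372, 0.1887]
tcp_rot: [[1.0, 0.0, 0.004], [0.0, -1.0, 0.002], [0.004, -0.002, -1.0]]
contact_force: [0.5, 0.9, -4.6]
finger_gap: 0.616
grasp_force: 30.0
```

View pics/t2.png

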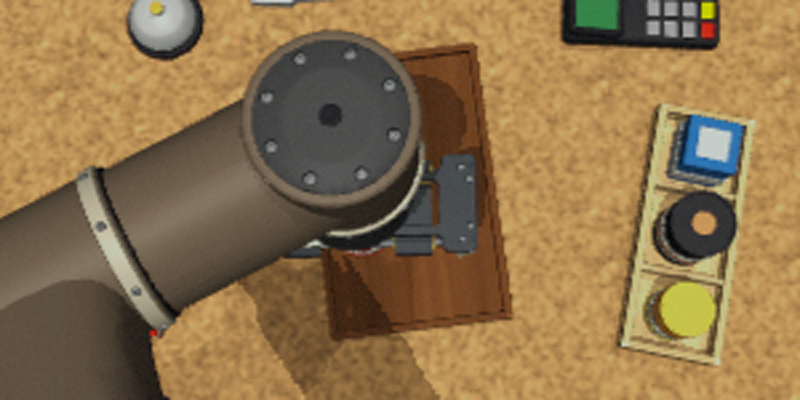

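Tea (712,145), coffee (702,222) and honey (687,310) stand in the crate. The red box is hidden by the arm. Carrying the tomato jar over.

```bash
python3 -m jog '[[0.6,-4,22,0,0,0,0],[0.6,-10,57,0,0,0,0],[0.6,-17,92,0,0,0,0],[0.6,-24,127,0,0,0,0],[0.6,-30,162,0,0,0,0]]' >/dev/null
python3 -m jog '[[0.6,-7,36,0,0,0,0],[0.6,-13,70,0,0,0,0],[0.6,-16,88,0,0,0,0],[0.6,-16,88,0,0,0,0],[0.6,-16,88,0,0,0,0]]'
```

```text
time_s: 25.05
ee_pos: [0.4481, 0.2876, 0.184]
tcp_rot: [[1.0, 0.002, -0.001], [0.002, -1.0, -0.001], [-0.001, 0.001, -1.0]]
contact_force: [-0.6, -0.1, -4.2]
finger_gap: 0.611
grasp_force: 30.0
```

```bash
python3 -m jog '[[0.6,0,0,-30,0,0,0],[0.6,0,0,-65,0,0,0],[0.6,0,0,-95,0,0,0],[0.6,0,0,-115,0,0,0],[0.6,0,0,-121,0,0,0]]'
python3 -m jog '[[0.6,0,0,-1,0,0,0],[0.6,0,0,-3,0,0,0],[0.6,0,0,-4,0,0,0],[0.6,0,0,-5,0,0,0],[0.6,0,0,-6,0,0,0]]'
python3 -m jog '[[0.6,0,0,-1,0,0,0],[0.6,0,0,-1.5,0,0,0],[0.6,0,0,-1.5,0,0,0],[0.6,0,0,-1.5,0,0,0]]'
python3 -m jog '[[0.6,0,0,-0.5,0,0,0],[0.6,0,0,-1,0,0,0],[0.6,0,0,-1,0,0,0]]'
```

```text
time_s: 25.47
ee_pos: [0.4473, 0.2839, 0.0602]
tcp_rot: [[1.0, -0.002, -0.004], [-0.002, -1.0, -0.005], [-0.004, 0.005, -1.0]]
contact_force: [-0.3, -0.4, -4.8]
finger_gap: 0.61
grasp_force: 30.0
time_s: 25.88
ee_pos: [0.4496, 0.2876, 0.0587]
tcp_rot: [[1.0, 0.0, 0.001], [0.0, -1.0, 0.002], [0.001, -0.002, -1.0]]
contact_force: [0.5, 0.9, -4.5]
finger_gap: 0.609
grasp_force: 30.0
time_s: 26.22
ee_pos: [0.4491, 0.2871, 0.0562]
tcp_rot: [[1.0, 0.0, 0.0], [0.0, -1.0, 0.0], [0.0, -0.0, -1.0]]
contact_force: [-0.2, -0.8, -4.7]
finger_gap: 0.609
grasp_force: 30.0
time_s: 26.47
ee_pos: [0.449, 0.287, 0.0549]
tcp_rot: [[1.0, 0.0, -0.0], [0.0, -1.0, -0.0], [-0.0, 0.0, -1.0]]
contact_force: [0.4, 0.2, -4.9]
finger_gap: 0.614
grasp_force: 30.0
```

```bash
python3 -m jog '[[0.6,0,0,-0.5,0,0,0],[0.6,0,0,-1,0,0,0],[0.6,0,0,-1,0,0,0]]'
python3 -m jog '[[0.6,0,0,-0.3,0,0,0],[0.6,0,0,-0.6,0,0,0],[0.6,0,0,-0.6,0,0,0]]'
```

```text
time_s: 26.72
ee_pos: [0.4491, 0.2871, 0.0541]
tcp_rot: [[1.0, 0.0, 0.0], [0.0, -1.0, -0.0], [0.0, 0.0, -1.0]]
contact_force: [-0.5, 0.5, -4.1]
finger_gap: 0.613
grasp_force: 30.0
time_s: 26.97
ee_pos: [0.4491, 0.2871, 0.054]
tcp_rot: [[1.0, 0.0, 0.0], [0.0, -1.0, 0.0], [0.0, -0.0, -1.0]]
contact_force: [-2.5, -1.9, 4.8]
finger_gap: 0.606
grasp_force: 30.0
```

Contact is made. Releasing, rising and moving clear, then checking.

```bash
python3 -m jog '[[0.1,0,0,0,0,0,0],[0.1,0,0,0,0,0,0],[0.1,0,0,0,0,0,0],[0.1,0,0,0,0,0,0]]'
python3 -m jog '[[0.1,0,0,15,0,0,0],[0.1,0,0,50,0,0,0],[0.1,0,0,90,0,0,0],[0.1,0,0,130,0,0,0],[0.1,0,0,160,0,0,0]]' >/dev/null
python3 -m jog '[[0,-10,35,0,0,0,0],[0,-25,70,0,0,0,0],[0,-40,105,0,0,0,0],[0,-55,140,0,0,0,0],[0,-70,175,0,0,0,0]]' >/dev/null
python3 -m jog '[[0,-17,35,0,0,0,0],[0,-34,70,0,0,0,0],[0,-51,105,0,0,0,0],[0,-68,140,0,0,0,0],[0,-85,175,0,0,0,0]]'
python3 -m jog '[[0,0,0,0,0,0,0],[0,0,0,0,0,0,0],[0,0,0,0,0,0,0]]'
python3 - <<'E'
from h import *
import cv2
a=manip.snapshot("top")[140:290,110:410,::-1];b=manip.snapshot("scene")[60:345,110:410,::-1]
cv2.imwrite("pics/f1.png",cv2.resize(a,(800,400),interpolation=cv2.INTER_CUBIC));cv2.imwrite("pics/f2.png",cv2.resize(b,(630,598),interpolation=cv2.INTER_CUBIC))
E
```

```text
time_s: 27.3
ee_pos: [0.4493, 0.2872, 0.0535]
tcp_rot: [[1.0, 0.0, 0.0], [0.0, -1.0, 0.0], [0.0, -0.0, -1.0]]
contact_force: [0.0, 0.6, 0.2]
finger_gap: 0.847
grasp_force: 0.0
time_s: 28.55
ee_pos: [0.2929, 0.6387, 0.2133]
tcp_rot: [[1.0, 0.0, 0.0], [0.0, -1.0, 0.0], [0.0, -0.0, -1.0]]
contact_force: [0.6, 1.3, -0.2]
finger_gap: 1.0
grasp_force: 0.0
time_s: 28.8
ee_pos: [0.2938, 0.6369, 0.2127]
tcp_rot: [[1.0, 0.001, -0.0], [0.001, -1.0, -0.001], [-0.0, 0.001, -1.0]]
contact_force: [0.7, -0.3, -0.4]
finger_gap: 0.998
grasp_force: 0.0
```

View pics/f1.png

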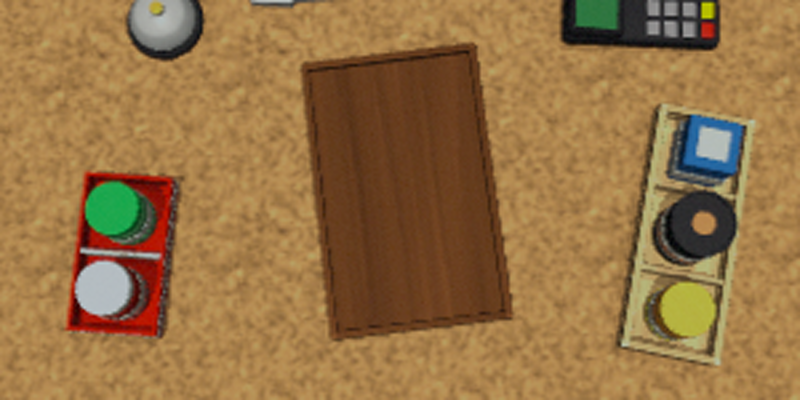

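View pics/f2.png

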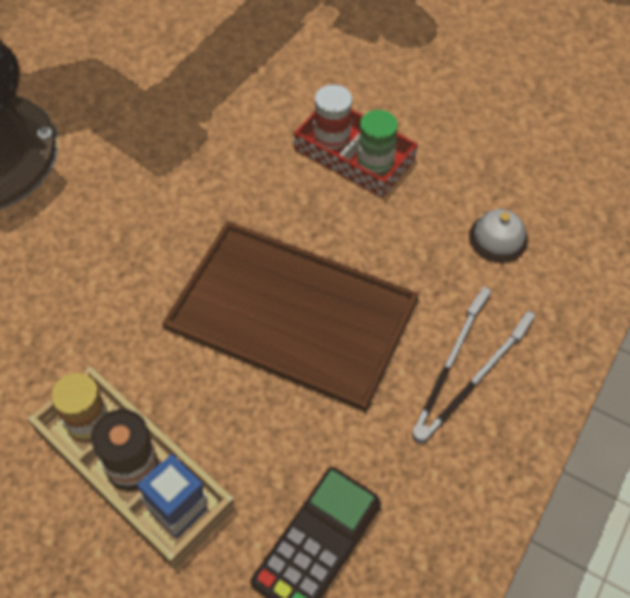

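Both views show the tray empty. The box holds olive (113,210) and tomato (105,290). The crate holds tea, coffee and honey, all upright, and the bell, tongs and terminal have not moved.

```bash
python3 -c "
from cell import manip
print(manip.job_done())"
```

```text
the job is handed in; nothing more can be done
None
```

The job is handed in: the crate holds tea, coffee (in the middle) and honey, the red box holds olives and tomato, all were upright in the final pictures, and the terminal, bell and tongs were not touched; it took about 29 s of the 128 s allowed.

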